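# Load the gauge that matches the rolled sample

### The arm

A 6-joint arm with a two-finger parallel gripper is mounted at the origin on the work surface. World frame = base frame: x ahead of the robot, y to its left, z up, the work surface at z = 0. Lengths are in mm, angles in rad, forces in N, time in s.
With the tool pointing down it reaches from about 275 to 825 mm from the base axis. Payload 4.9 kg.
Tool frame: the origin (TCP) lies at the very end of the fingers, on their centre line; the grasp point (between the pads) lies 19 mm behind it; z points along the fingers, y is the direction in which the jaws open and shut (so a half turn about z gives the same grasp; the last joint's range is limited). The gripper opens to 85 mm and grips with 20 to 120 N. Pads are 22 mm wide; open, the fingers measure 114 mm over their backs; the gripper's body (76 mm by 85 mm) begins 54 mm behind the grasp point. The pads swing forward as they close: fully open they stand 13 mm farther back than shut.
Start: joints at [1.078, 0.326, -0.193, 1.052, 0, 1.437], TCP at [193.128, 514.995, 205.481] pointing down, gripper open.
Joint ranges: [-2.65, 2.65], [-0.97, 1.79], [-1.3, 1.35], [-1.93, 2.1], [-1.47, 1.37], [-3.14, 3.14]. Speed limits (rad/s): [2.57, 2.57, 3.14, 3.14, 3.14, 3.14].

### API

Orientations are given as [roll, pitch, yaw] about the fixed x, y, z axes, in that order (R = Rz(yaw) Ry(pitch) Rx(roll)).
In Python, from bench import bot, solve_ik, imaging gives the robot as it stands. Calls block until the motion is done:
- bot.move_ptp(position, orientation): joint-space move of the TCP to a pose.
- bot.movel(position, rot=None, max_speed=150, threshold=None): straight line of the TCP; rot=None keeps the orientation; max_speed is the mean speed in mm/s. With threshold (N) it stops when the force on the tool has changed by that much, and returns True; else False.
- bot.move_j(angles): joint-space move.
- bot.grip(opening, effort=None): opening from 0.0 (shut) to 1.0 (fully open); effort is the grip in N (None keeps the last); returns when the fingers have stopped.
- bot.dwell(seconds).
- solve_ik(position, orientation): joint angles nearest the present ones, or None.
- bot.get_state(): the state.
- imaging.capture(name): name is "side" or "top" or "wrist"; returns the picture (400x640x3 uint8, blue, green, red); there is no depth.
- imaging.camera_model(name): a dict with "K" (3x3 intrinsics, pixels), "position" and "rotation" of the camera in the world. Camera axes: x right, y up, looking along -z (the intrinsics and any distortion apply to the point x, -y, -z); pixel columns grow to the right and rows downward; lengths in mm; the calibration is good to about 2 mm. A picture is of the moment at which its call begins: read the wrist's pose just before it. camera_model takes no time and is no camera call; for the wrist camera it gives the pose at the moment of the call.
A pose or a line that the arm cannot do raises bot.IKError and nothing moves.
- bot.sign_off(): hands the job in, once; it reports no verdict.
The state is a dict: "t": time; "qpos": joint angles; "joint_velocities": joint speeds; "effort": joint torques, N m; "tcp_pos": TCP position; "orientation": TCP orientation; "contact_force": force on the tool from outside, world axes, zero at the start; "wrist_torque": the same for the moment, N m; "opening": opening from 0.0 (shut) to 1.0 (fully open).
Only numpy, scipy, OpenCV 4.12 (cv2) and the standard library are available. Lean on these libraries where they do the work, as an engineer would, in place of code of your own. Each camera call takes 0.05 s, during which the arm holds its last target. There are 200 camera calls.

### The job

One slice of rolled steel lies on the cork pad beside the gauge tray: find the aluminium gauge whose raised section has the same shape as that slice and load it into the grey spring holder, pressing it straight down, level, until both spring lips have snapped in over the ends of its base plate, then let go. Either way round will do. Leave the slices, the other three gauges and the other things on the desk where they are.

Things in the scene. Friction and masses are not known exactly. Their poses are not given: they have to be found in the camera images.
- gauge_beam: aluminium beam gauge, 0.23 kg: black base plate 110 (x) x 56 (y) x 10 mm, section standing up from its middle to 44 mm above the underside. From above: I: a full flange across both ends of the web. Web 70 (x) x 10 mm (y), centred, its middle 50 mm clear to grip; flanges 8 mm thick, within the 70 mm, full ones 44 mm wide, half ones reaching 22 mm from mid-web. Origin: centre of underside
- gauge_tee: aluminium tee gauge, 0.23 kg: black base plate 110 (x) x 56 (y) x 10 mm, section standing up from its middle to 44 mm above the underside. From above: T: one full flange, across the +x end of the web only. Web 70 (x) x 10 mm (y), centred, its middle 50 mm clear to grip; flanges 8 mm thick, within the 70 mm, full ones 44 mm wide, half ones reaching 22 mm from mid-web. Origin: centre of underside
- gauge_zed: aluminium zed gauge, 0.23 kg: black base plate 110 (x) x 56 (y) x 10 mm, section standing up from its middle to 44 mm above the underside. From above: Z: a half flange to +y at the +x end and a half flange to -y at the -x end. Web 70 (x) x 10 mm (y), centred, its middle 50 mm clear to grip; flanges 8 mm thick, within the 70 mm, full ones 44 mm wide, half ones reaching 22 mm from mid-web. Origin: centre of underside
- gauge_channel: aluminium channel gauge, 0.23 kg: black base plate 110 (x) x 56 (y) x 10 mm, section standing up from its middle to 44 mm above the underside. From above: C: a half flange to +y at both ends of the web. Web 70 (x) x 10 mm (y), centred, its middle 50 mm clear to grip; flanges 8 mm thick, within the 70 mm, full ones 44 mm wide, half ones reaching 22 mm from mid-web. Origin: centre of underside
- sample_beam: dark steel slice of a rolled beam, lying flat, 16 mm thick, no base plate; outline and size of the section on gauge_beam. From above: I: a full flange across both ends of the web. Origin: middle of the web's underside. On the cork pad it is the sample to match; in the closed-jobs tray it is of no concern
- sample_tee: dark steel slice of a rolled tee, lying flat, 16 mm thick, no base plate; outline and size of the section on gauge_tee. From above: T: one full flange, across the +x end of the web only. Origin: middle of the web's underside. On the cork pad it is the sample to match; in the closed-jobs tray it is of no concern
- sample_zed: dark steel slice of a rolled zed, lying flat, 16 mm thick, no base plate; outline and size of the section on gauge_zed. From above: Z: a half flange to +y at the +x end and a half flange to -y at the -x end. Origin: middle of the web's underside. On the cork pad it is the sample to match; in the closed-jobs tray it is of no concern
- sample_channel: dark steel slice of a rolled channel, lying flat, 16 mm thick, no base plate; outline and size of the section on gauge_channel. From above: C: a half flange to +y at both ends of the web. Origin: middle of the web's underside. On the cork pad it is the sample to match; in the closed-jobs tray it is of no concern
- sample_pad: cork pad 110 x 110 x 5 mm on the desk, between the gauge tray and the holder; the sample to match lies on it. Origin: centre of the underside; fixed
- gauge_tray: walnut tray 255 (x) x 155 (y) x 16 mm tall, fixed, two by two bays of 120 x 70 mm, floor 5 mm above the desk, each holding one gauge with its long side roughly along the tray x. Origin: centre of the underside. It may stand left or right of the pad
- closed_tray: low wooden tray 105 x 305 x 14 mm at the far side of the desk with the three samples of closed jobs; fixed. Origin: centre of the underside
- holder: grey spring holder fixed on the desk, 190 (x) x 90 (y) mm. Origin: centre of the underside, below the middle of its pocket, which is 116 (x) x 62 (y) mm, between end walls 48 mm high and four corner posts 60 mm high (36 to 58 mm from the middle in x; long sides open between them). A brass sprung follower plate fills the pocket
- holder_seat (a point): middle of the pocket, 40 mm above the desk, axes as the holder: where the origin of a held gauge comes to lie (level, either way round). The gauge must go about 4 mm deeper before the lips are sure to snap in above its plate; the follower then lifts it against them
- lip_far (a joint): spring lip (steel, 30 mm wide) at the +x end of the holder; 0 = sprung in, with its tip 49 mm from the pocket's middle; up to 0.012 m = pushed outwards. Its flat underside is 50 mm above the desk; its steep upper slope runs from 54 mm high at the tip to 78 mm high at 60 mm from the middle. A plate pushed down on the slopes spreads both lips (10 to 20 N in all)
- lip_near (a joint): spring lip (steel, 30 mm wide) at the -x end of the holder; 0 = sprung in, with its tip 49 mm from the pocket's middle; up to 0.012 m = pushed outwards. Its flat underside is 50 mm above the desk; its steep upper slope runs from 54 mm high at the tip to 78 mm high at 60 mm from the middle. A plate pushed down on the slopes spreads both lips (10 to 20 N in all)
- follower (a joint): how far the brass follower plate (top 48 mm above the desk when empty) is pressed down: 0 = empty, about 0.008 m under a held gauge, at most 0.019 m; its spring pushes up with 4 N, rising 0.2 N per mm
- paperweight: cast iron paperweight with a knob, 68 mm across, 52 mm tall. Origin: centre of the underside. Bystander
- protractor: steel protractor, half round, 136 x 80 x 6 mm, lying flat, origin near its middle. Bystander
- caliper: brass roll caliper 180 mm long along its x, jaws 58 mm to -y, 8 mm thick (16 mm at the screw). Origin: middle of the beam. Bystander

How it is judged:
By the outcome, as a careful person would: the job done as asked, in the order asked, and still so for the second after the job is handed in, with the robot touching nothing.
It also fails if it takes over 45 s, if anything falls off the work surface, if the arm or the gripper's body presses on something with over 40 N, if the wrist force passes 120 N, or if a joint passes its speed limit or range.

## Working session

There is one attempt and no reset: what is moved stays moved. The work goes in short steps, each a Python script; the robot and the scene stay as the last script left them, time stands still between calls to the robot, and variables do not carry over. Pictures are saved under pics/ and viewed, about 8 in all and at most 12, crops included, and the job is handed in when it is done.

```bash
mkdir -p pics; ls
python3 - <<'E'
from bench import bot, imaging
import cv2
for n in ("top","side"):
    cv2.imwrite(f"pics/{n}0.png", imaging.capture(n)); m=imaging.camera_model(n); print(n,m)
print(bot.get_state())
E
```

```text
pics
top {'K': array([[439.61289742,   0.        , 319.93595126],
       [  0.        , 439.61289742, 204.57878204],
       [  0.        ,   0.        ,   1.        ]]), 'position': array([465.16724406, -15.79692103, 917.78169134]), 'rotation': array([ 0.16271358,  0.02212511, -1.58377232])}
side {'K': array([[412.34966472,   0.        , 319.35014717],
       [  0.        , 412.34966472, 198.68303228],
       [  0.        ,   0.        ,   1.        ]]), 'position': array([ 518.36961373, -787.82666643,  699.74879225]), 'rotation': array([ 0.92105477, -0.00711193, -0.11739867])}
{'t': 0.1, 'qpos': array([ 1.07780104e+00,  3.26846344e-01, -1.93490192e-01,  1.05204048e+00,
        2.15972103e-05,  1.43661853e+00]), 'joint_velocities': array([ 1.92211980e-03, -3.37098952e-03,  1.38069900e-03,  1.67210860e-03,
       -3.71104394e-05,  2.05281111e-04]), 'effort': array([ 5.34154078e-04, -4.44237578e+01,  2.63038319e+01,  7.90529157e-03,
       -1.43613161e-04,  5.89952620e-06]), 'tcp_pos': array([192.83660092, 514.46811919, 204.79055557]), 'orientation': array([-3.14002906e+00, -2.32861133e-04,  2.78277496e+00]), 'contact_force': array([ 0.16484293,  0.1919509 , -0.03470432]), 'wrist_torque': array([-0.0224329 , -0.0107135 , -0.01215523]), 'opening': 1.001538292340711}
```

View pics/top0.png

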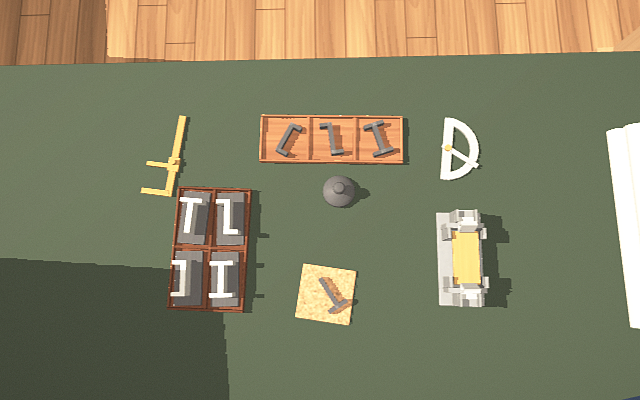

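The pad sample looks like a tee, with the tee gauge at about (190,215). I'll zoom in to confirm.

```bash
cat > h.py <<'E'
import numpy as np, cv2
from scipy.spatial.transform import Rotation as R
from bench import bot, solve_ik, imaging
def ray(m,uv):
    K=np.array(m["K"]); uv=np.atleast_2d(uv).astype(float)
    d=np.c_[(uv[:,0]-K[0,2])/K[0,0],-(uv[:,1]-K[1,2])/K[1,1],-np.ones(len(uv))]
    return d@R.from_euler("xyz",m["rotation"]).as_matrix().T
def onplane(m,uv,z):
    d=ray(m,uv); p=np.array(m["position"]); return p+d*((z-p[2])/d[:,2])[:,None]
def proj(m,P):
    q=(np.atleast_2d(P)-m["position"])@R.from_euler("xyz",m["rotation"]).as_matrix()
    K=m["K"]; return np.c_[K[0,2]+K[0,0]*q[:,0]/-q[:,2],K[1,2]-K[1,1]*q[:,1]/-q[:,2]]
E
python3 - <<'E'
from h import *
im=cv2.imread("pics/top0.png")
a=cv2.resize(im[180:320,155:265],None,fx=3.5,fy=3.5,interpolation=2)
b=cv2.resize(im[255:335,285:365],None,fx=4,fy=4,interpolation=2)
c=np.zeros((490,385+320,3),np.uint8);c[:,:385]=a;c[:320,385:]=b
cv2.imwrite("pics/z1.png",c)
m=imaging.camera_model("top")
print("tee",onplane(m,[[191,216]],44),"pad",onplane(m,[[327,294]],5),"holder post",onplane(m,[[465,258]],48))
print("web ends tee", onplane(m,[[188,201],[191,232]],44))
E
```

```text
tee [[589.84001591 262.37931702  44.        ]] pad [[430.58545237  -9.53434497   5.        ]] holder post [[ 497.85286348 -280.2455161    48.        ]]
web ends tee [[620.70243026 269.58510907  44.        ]
 [557.40843418 261.24965107  44.        ]]
```

View pics/z1.png

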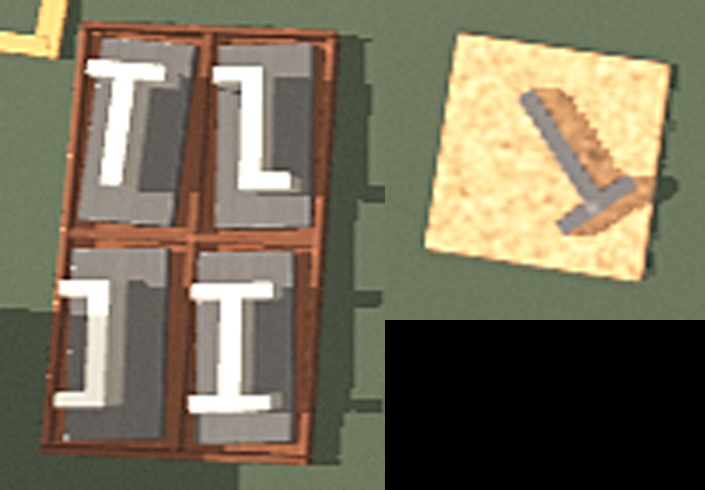

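View pics/side0.png

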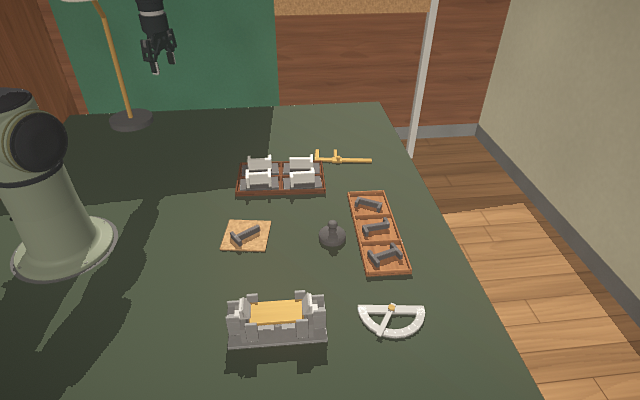

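The pad sample in the crop is a tee: one full flange, at the lower right. The tee gauge is the top-left one in the tray, flange towards +x. The side view confirms the layout, with the holder in front. Next are near views of both with the wrist camera.

Run:
```python
from h import *
import pickle
for n,p,y in (("tee",[580,264,260],np.pi+0.13),("hold",[498,-281,290],np.pi)):
    bot.move_ptp(p,[np.pi,0,y]); bot.dwell(0.3)
    m=imaging.camera_model("wrist"); s=bot.get_state(); im=imaging.capture("wrist")
    pickle.dump((m,s),open(n+".pkl","wb")); cv2.imwrite(f"pics/w_{n}.png",im)
    print(s["t"],s["tcp_pos"],s["qpos"].round(2),m["position"],m["rotation"],m["K"][0],m.keys())
a=np.hstack([cv2.resize(cv2.imread(f"pics/w_{n}.png"),(400,250)) for n in("tee","hold")]);
```

```text
2.1 [579.63114871 264.61397983 260.0510662 ] [0.31 0.47 0.16 1.26 0.   0.18] [500.93103349 253.09631531 428.74035873] [-3.15882943e-01  4.59210963e-04  1.70106050e+00] [337.21506755   0.         314.50789301] dict_keys(['K', 'position', 'rotation'])
4.4417 [ 498.27628847 -280.53562165  289.95692676] [-0.64  0.33  0.03  1.27 -0.   -0.64] [ 418.90259433 -281.72087811  458.65511093] [-3.15903017e-01  4.37755978e-04  1.57092429e+00] [337.21506755   0.         314.50789301] dict_keys(['K', 'position', 'rotation'])
```

View pics/w_tee.png

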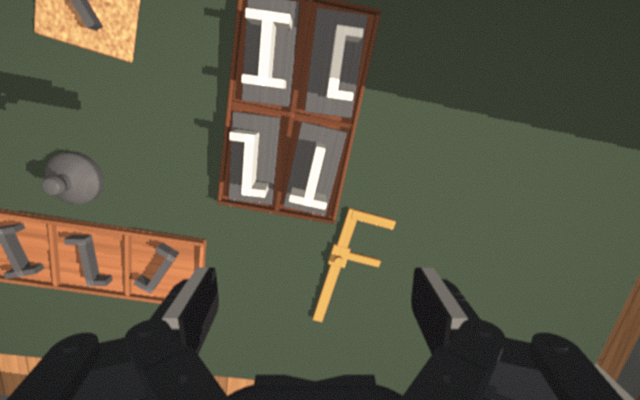

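View pics/w_hold.png

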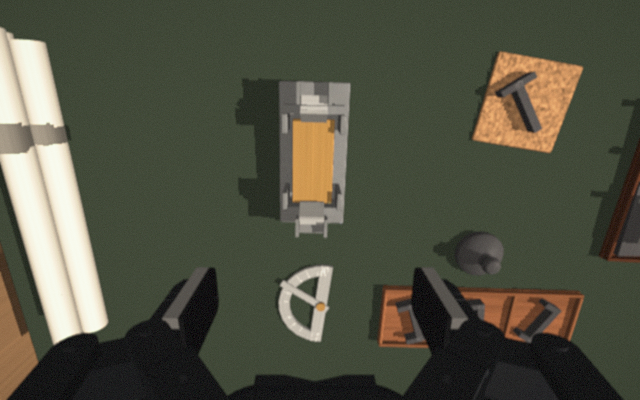

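Both wrist views are usable: tee gauge at about (310,178), holder at about (313,160). I'll get metric estimates from masks, in the wrist and top views.

Run:
```python
from h import *
import pickle
def rep(im,m,mask,near,z,tag,mn=60):
    cs,_=cv2.findContours(mask.astype(np.uint8),cv2.RETR_EXTERNAL,cv2.CHAIN_APPROX_NONE)
    cs=[c for c in cs if cv2.contourArea(c)>mn]
    c=min(cs,key=lambda c:np.linalg.norm(c[:,0].mean(0)-near))
    W=onplane(m,c[:,0],z)[:,:2].astype(np.float32)
    r=cv2.minAreaRect(W); print(tag,"rect",np.round(r[0],1),np.round(r[1],1),round(r[2],2))
    ap=cv2.approxPolyDP(W.reshape(-1,1,2),4,True)[:,0]; print(ap.round(1).tolist())
top=cv2.imread("pics/top0.png"); mt=imaging.camera_model("top")
wt,wh=cv2.imread("pics/w_tee.png"),cv2.imread("pics/w_hold.png"); m1,m2=pickle.load(open("tee.pkl","rb"))[0],pickle.load(open("hold.pkl","rb"))[0]
print("pix", wt[178,317],top[216,190],wh[160,313],top[258,468])
for im,m,n,t in((wt,m1,(310,178),"w"),(top,mt,(191,214),"t")): rep(im,m,im.min(2)>(190 if t=="w" else 215),n,49,"tee "+t)
for im,m,n,t in((wh,m2,(313,160),"w"),(top,mt,(466,258),"t")):
    h=cv2.cvtColor(im,cv2.COLOR_BGR2HSV); rep(im,m,(h[...,1]>110)&(h[...,0]<32)&(h[...,2]>90),n,48,"fol "+t)
a=cv2.resize(wh[70:245,265:365],None,fx=3.4,fy=3.4,interpolation=2);b=cv2.resize(top[200:315,425:500],None,fx=5.1,fy=5.1,interpolation=2)
hh=min(a.shape[0],b.shape[0]);cv2.imwrite("pics/z2.png",np.hstack([a[:hh],b[:hh]]));print(a.shape,b.shape)
```

```text
pix [242 252 255] [255 255 255] [ 82 156 212] [141 233 254]
tee w rect [592.  264.4] [44.5 70.8] 82.69
[[557.0999755859375, 263.1000061035156], [615.9000244140625, 256.70001220703125], [616.9000244140625, 239.10000610351562], [623.2000122070312, 238.60000610351562], [627.5999755859375, 282.1000061035156], [621.2000122070312, 282.3999938964844], [618.2999877929688, 266.5], [557.2000122070312, 271.0]]
tee t rect [593.  262.1] [71.9 42.7] 1.78
[[628.2999877929688, 284.5], [622.0999755859375, 284.29998779296875], [617.7999877929688, 267.8999938964844], [559.0999755859375, 273.79998779296875], [557.0, 265.70001220703125], [615.5999755859375, 259.70001220703125], [617.2999877929688, 241.5], [623.5, 241.6999969482422]]
fol w rect [ 499.4 -284.6] [ 50.  104.6] 88.82
[[447.5, -306.20001220703125], [549.2999877929688, -310.6000061035156], [550.7000122070312, -262.1000061035156], [449.79998779296875, -258.79998779296875]]
fol t rect [ 499.3 -281.7] [ 51.9 103.3] 88.58
[[551.0999755859375, -258.29998779296875], [502.1000061035156, -257.20001220703125], [517.5999755859375, -260.1000061035156], [498.0, -266.70001220703125], [496.20001220703125, -260.70001220703125], [482.6000061035156, -263.79998779296875], [480.79998779296875, -255.89999389648438], [450.1000061035156, -255.89999389648438], [447.6000061035156, -303.79998779296875], [524.7999877929688, -307.3999938964844], [522.9000244140625, -303.29998779296875], [538.5999755859375, -298.6000061035156], [548.4000244140625, -305.1000061035156], [532.5999755859375, -307.8999938964844], [550.2999877929688, -307.20001220703125], [546.5999755859375, -291.29998779296875], [528.9000244140625, -292.1000061035156], [531.0, -284.3999938964844], [511.3999938964844, -283.1000061035156], [535.0, -278.79998779296875], [536.7999877929688, -286.70001220703125], [546.7000122070312, -287.3999938964844]]
(595, 340, 3) (586, 382, 3)
```

View pics/z2.png

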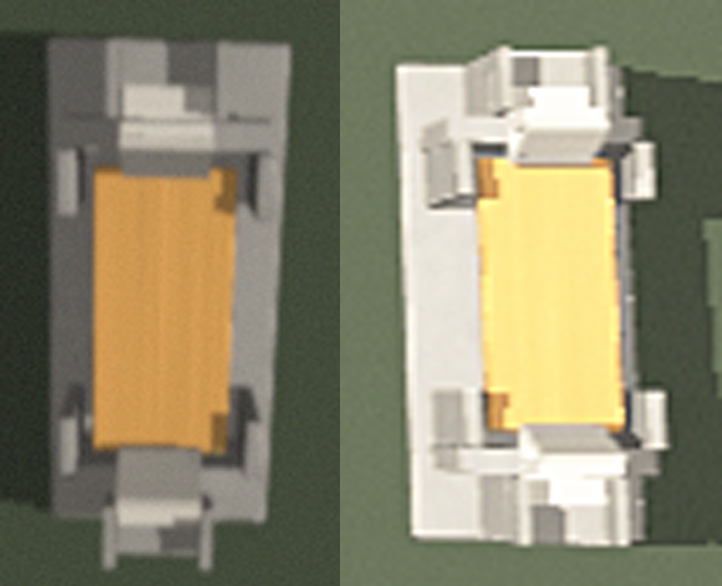

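Fused estimates:

| Item | Centre (mm) | Yaw |
|---|---|---|
| Tee gauge | (591.5, 265) | −5.8° |
| Holder | (499.4, −283) | about −2° |

The wrist camera reads about 2.5 mm lower in y than the top camera. The grip will show which one is right. Grasping now.

Run:
```python
from h import *
o=[np.pi,0,np.pi-0.101]
bot.move_ptp([591.5,265,110],o); bot.grip(0.5)
print("hit",bot.movel([591.5,265,21],threshold=12,max_speed=100)); s=bot.get_state(); print(s["t"],s["tcp_pos"],s["contact_force"])
bot.grip(0.0,25); s=bot.get_state(); print("soft",s["tcp_pos"],s["opening"],s["contact_force"],s["wrist_torque"])
```

```text
hit False
8.1167 [592.15553139 265.2197949   21.71405085] [-0.5130528   0.49168653  0.78877626]
soft [591.98061113 265.00063286  21.732931  ] 0.095378516215775 [ 0.66296622 -0.59541186  4.54154152] [-0.2157434   0.12483661  0.07547605]
```

Run:
```python
from h import *
bot.grip(0.0,80); bot.movel([592,265,130])
o=[np.pi,0,np.pi-0.035]
bot.move_ptp([499.4,-283,150],o); bot.movel([499.4,-283,107],max_speed=80); bot.dwell(.3)
s=bot.get_state(); print(s["t"],s["tcp_pos"],s["orientation"],s["opening"],s["contact_force"],s["wrist_torque"])
t,sd,w=[imaging.capture(n) for n in("top","side","wrist")]
for n,i in zip("tsw",(t,sd,w)): cv2.imwrite(f"pics/hov_{n}.png",i)
z=lambda i,r,c,f:cv2.resize(i[r[0]:r[1],c[0]:c[1]],None,fx=f,fy=f,interpolation=2)
A=z(t,(195,325),(420,510),4); B=z(sd,(230,360),(210,345),4)[:,:540]
cv2.imwrite("pics/z3.png",cv2.resize(np.hstack([A[:520,:250] if 0 else A,B]),(800,462)))
```

```text
12.6167 [ 499.64879241 -283.23085416  107.48007228] [-3.14109665e+00  7.07322642e-04  3.10650327e+00] 0.049576962803721314 [ 0.23473727  0.48990104 -2.84022818] [-0.00668495 -0.02284667 -0.02058145]
```

View pics/z3.png

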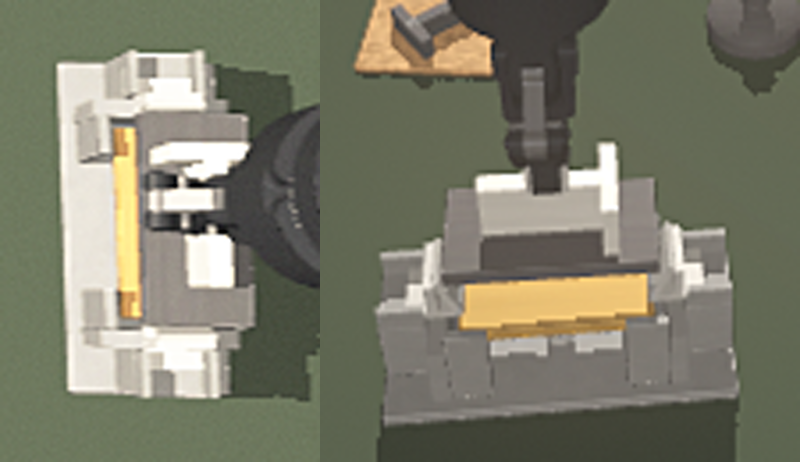

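View pics/hov_w.png

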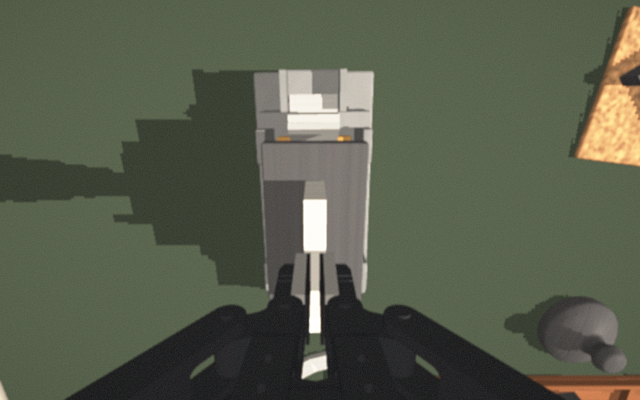

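The held gauge hovers over the pocket. In the top view its plate corners are at about (457,226), (457,287), (491,287) and (490,227). In the wrist view its near edge runs from (264,142) to (368,142). The hand position is known, so this gives each camera's bias.

Run:
```python
from h import *
import pickle
s=bot.get_state(); print(s["t"],s["tcp_pos"])
mt,ms,mw=[imaging.camera_model(n) for n in("top","side","wrist")]
zt=100.8
print("top plate",onplane(mt,[[457.4,226.5],[456.8,286.7],[491.4,287],[489.7,227]],zt)[:,:2].round(1).tolist())
print("wrist plate",onplane(mw,[[264,142],[368,142],[268,292],[366,292]],zt)[:,:2].round(1).tolist())
print("side plate bottom",onplane(ms,[[244.6,307.3],[304.2,306.5]],zt-10)[:,:2].round(1).tolist())
def fol(im,m,near):
    h=cv2.cvtColor(im,cv2.COLOR_BGR2HSV); M=((h[...,1]>110)&(h[...,0]<32)&(h[...,2]>90)).astype(np.uint8)
    M=cv2.morphologyEx(M,cv2.MORPH_CLOSE,np.ones((7,7)))
    cs,_=cv2.findContours(M,0,1); c=min([c for c in cs if cv2.contourArea(c)>60],key=lambda c:np.linalg.norm(c[:,0].mean(0)-near))
    W=onplane(m,c[:,0],48)[:,:2].astype(np.float32); r=cv2.minAreaRect(W); print("fol",np.round(r[0],1),np.round(r[1],1),r[2],cv2.approxPolyDP(W.reshape(-1,1,2),5,True)[:,0].round(1).tolist())
fol(cv2.imread("pics/side0.png"),ms,(277,311)); fol(cv2.imread("pics/top0.png"),mt,(466,258)); fol(cv2.imread("pics/w_hold.png"),pickle.load(open("hold.pkl","rb"))[0],(313,160))
```

```text
12.7667 [ 499.49816182 -283.11033569  107.22900184]
top plate [[554.1, -254.0], [444.3, -246.0], [443.0, -308.2], [552.2, -313.4]]
wrist plate [[442.9, -308.3], [444.8, -254.8], [531.8, -313.3], [533.8, -254.8]]
side plate bottom [[444.0, -300.5], [551.3, -310.7]]
fol [ 498.9 -283. ] [ 54.8 101.9] 88.73934936523438 [[548.9000244140625, -258.29998779296875], [449.0, -257.0], [447.79998779296875, -301.20001220703125], [460.79998779296875, -302.70001220703125], [462.70001220703125, -309.6000061035156], [533.2999877929688, -310.8999938964844], [535.9000244140625, -302.1000061035156], [549.0, -303.6000061035156]]
fol [ 499.3 -281.7] [ 51.9 103.3] 88.58309936523438 [[551.0999755859375, -258.29998779296875], [450.1000061035156, -255.89999389648438], [447.6000061035156, -303.79998779296875], [550.2999877929688, -307.20001220703125]]
fol [ 499.4 -284.6] [ 50.  104.6] 88.8193588256836 [[447.5, -306.20001220703125], [549.2999877929688, -310.6000061035156], [550.7000122070312, -262.1000061035156], [449.79998779296875, -258.79998779296875]]
```

Correcting for bias puts the holder at about (499.3, −284.5), and all three views agree. The gauge sits about 1 mm short in x in the hand. I'll shift by that, descend and press.

Run:
```python
from h import *
o=[np.pi,0,np.pi-0.038]; x,y=500.3,-284.5
bot.movel([x,y,100],rot=o,max_speed=60)
for z in (88,78,68,60,55,51.5):
    h=bot.movel([x,y,z],rot=o,max_speed=40,threshold=45); s=bot.get_state()
    print(z,h,round(s["t"],2),s["tcp_pos"].round(1),s["contact_force"].round(1),s["wrist_torque"].round(2),round(s["opening"],3))
    if h: break
im=imaging.capture("side"); cv2.imwrite("pics/press.png",im)
cv2.imwrite("pics/z4.png",cv2.resize(im[230:360,210:345],None,fx=4,fy=4,interpolation=2))
```

```text
88 False 13.48 [ 500.  -284.3   87.6] [ 0.   0.4 -3.1] [0.   0.02 0.03] 0.048
78 False 13.88 [ 498.8 -284.8   77.9] [-6.4 -0.5  4.1] [-0.14  1.03 -0.  ] 0.042
68 False 14.28 [ 499.4 -285.4   69.3] [-6.4  1.1 13.1] [ 0.12  1.35 -0.01] 0.037
60 False 14.63 [ 499.2 -285.7   61.9] [-8.7  0.5 17.5] [0.17 1.71 0.06] 0.038
55 False 14.91 [ 497.9 -285.9   57.6] [-13.9   0.8  22.6] [ 0.2   2.78 -0.03] 0.032
51.5 False 15.16 [ 498.1 -286.1   55.1] [-15.2   1.9  31. ] [0.43 3.06 0.  ] 0.033
```

View pics/z4.png

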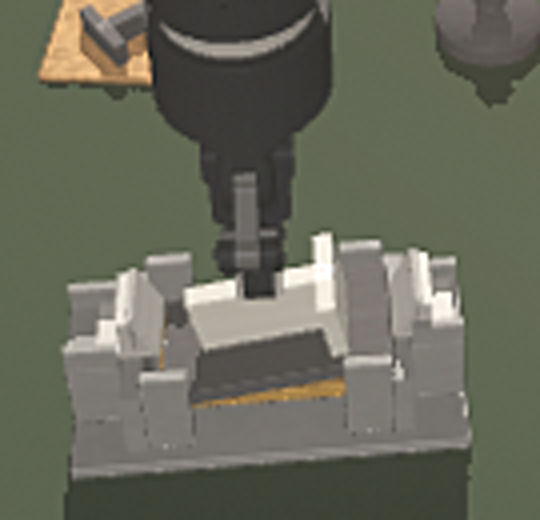

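The gauge went in tilted. The −x end is low, the +x end is high, and about 15 N of sideways force shows I sit too far to +x. I'll check whether the arm or the grip gave way before correcting.

Run:
```python
from h import *
def st(l):
    s=bot.get_state(); print(l,round(s["t"],2),s["tcp_pos"].round(1),(s["orientation"]-[np.pi*np.sign(s["orientation"][0]),0,0]).round(3),s["contact_force"].round(1),s["wrist_torque"].round(2))
st("now")
bot.grip(0.0,120)
for x in (498.5,497):
    bot.movel([x,-285,51.5],rot=[np.pi,0,np.pi-0.038],max_speed=20); st(x)
im=imaging.capture("side"); cv2.imwrite("pics/press2.png",im)
c=lambda i:cv2.resize(i[255:350,220:335],None,fx=3.4,fy=3.4,interpolation=2)
t=imaging.capture("top"); cv2.imwrite("pics/press2t.png",t)
cv2.imwrite("pics/z5.png",np.hstack([c(im),cv2.resize(t[200:315,425:500],None,fx=323/115,fy=323/115,interpolation=2)[:c(im).shape[0]]]))
```

```text
now 15.21 [ 498.2 -286.1   55.1] [ 5.000e-03 -3.000e-03  3.102e+00] [-15.3   1.   29.4] [0.4  3.04 0.03]
498.5 15.68 [ 498.1 -286.1   55.1] [3.000e-03 1.000e-03 3.103e+00] [-10.7   3.6  27.2] [0.72 2.05 0.08]
497 15.93 [ 498.1 -286.2   55.1] [3.000e-03 3.000e-03 3.104e+00] [-7.6  4.1 24.2] [0.73 1.26 0.03]
```

View pics/z5.png

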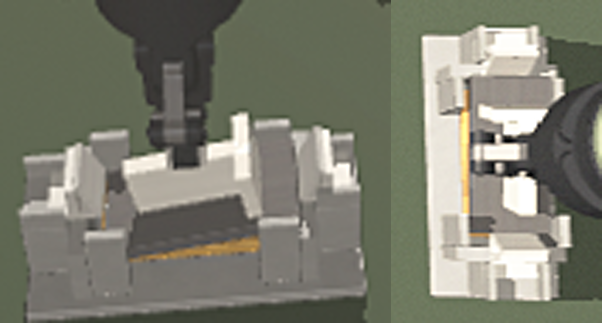

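The tool is still level, so the gauge slipped in the pads. In the top view the −x end is under its lip, and the +x end is still riding on its lip. I'll let go and press straight down on the flange at the +x end with shut fingers.

```bash
cat >> h.py <<'E'
def st(l):
    s=bot.get_state(); print(l,round(s["t"],2),s["tcp_pos"].round(1),s["contact_force"].round(1),s["wrist_torque"].round(2))
    return s
def shot(name):
    a=imaging.capture("side"); b=imaging.capture("top"); cv2.imwrite(f"pics/{name}_s.png",a); cv2.imwrite(f"pics/{name}_t.png",b)
    cv2.imwrite(f"pics/{name}.png",np.hstack([cv2.resize(a[255:350,220:335],(460,380),interpolation=2),cv2.resize(b[205:310,430:500],(253,380),interpolation=2)]))
E
python3 - <<'E'
from h import *
o=[np.pi,0,np.pi-0.038]
bot.grip(0.4); st("open")
s=bot.get_state(); bot.movel([s["tcp_pos"][0],s["tcp_pos"][1],115],rot=o,max_speed=80); bot.grip(0.0,40)
shot("rel")
bot.movel([524,-286.3,98],rot=o,max_speed=80); st("free")
for z in (90,86,83,80,77,75):
    h=bot.movel([524,-286.3,z],rot=o,max_speed=25,threshold=35); s=st(z)
    if h: break
bot.movel([524,-286.3,125],max_speed=80); st("up")
bot.move_ptp([440,-100,260],o)
shot("after")
E
```

```text
open 16.43 [ 496.9 -284.9   51.1] [-0.5  0.5 -0.5] [0.02 0.03 0.  ]
free 18.45 [ 524.  -286.    97.4] [-0.2 -0.5 -0.3] [0.03 0.02 0.01]
90 18.92 [ 523.8 -286.3   89.9] [ 0.8 -0.6  0.1] [-0.02 -0.    0.01]
86 19.23 [ 523.8 -286.2   85.8] [ 0.7 -0.8 -0. ] [0.01 0.01 0.01]
83 19.49 [ 523.8 -286.2   82.8] [ 0.1  0.2 -0.5] [ 0.    0.   -0.03]
80 19.76 [ 523.8 -286.2   79.7] [-0.3 -0.4  0.8] [-0.01 -0.01 -0.01]
77 20.02 [ 523.9 -286.2   76.8] [ 0.  -1.3  0.5] [-0.02  0.   -0.01]
75 20.27 [ 523.9 -286.2   74.8] [0.  0.6 0.4] [ 0.05 -0.06 -0.03]
up 21.05 [ 523.8 -286.1  124.7] [ 0.4 -0.1 -0.5] [-0.02 -0.   -0.07]
```

View pics/after.png

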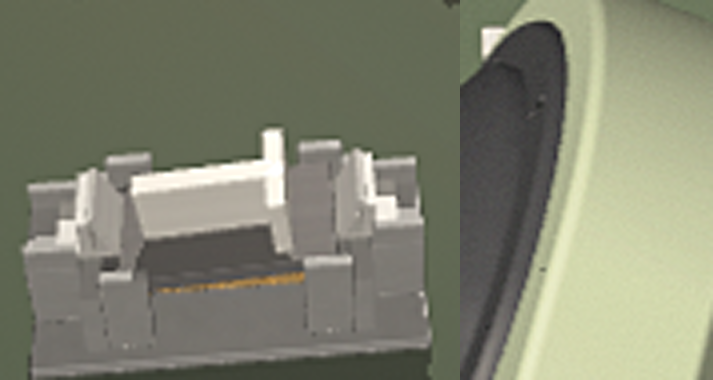

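No contact down to z=75, which is unexpected. I'll clear the arm from the top view and measure.

Run:
```python
from h import *
bot.move_ptp([300,150,280],[np.pi,0,np.pi-0.038]); shot("clr"); st("")
m=imaging.camera_model("side"); print("expected flange top px (held) ",proj(m,[[529,-286,84],[529,-286,75],[463,-286,84]]).round(1).tolist())
t=cv2.imread("pics/clr_t.png"); a=cv2.imread("pics/rel_s.png"); b=cv2.imread("pics/clr_s.png")
cr=lambda i:cv2.resize(i[260:345,220:335],(400,296),interpolation=2)
cv2.imwrite("pics/z6.png",np.hstack([np.vstack([cr(a),cr(b)]),cv2.resize(t[200:315,425:505],(400,575),interpolation=2)[:592] if 0 else cv2.resize(t[200:315,425:505],(400,592),interpolation=2)]))
```

```text
23.32 [300.9 149.4 279.9] [0.  1.  0.2] [-0.04  0.02 -0.07]
expected flange top px (held)  [[291.2, 299.2], [291.4, 302.3], [255.6, 302.4]]
```

View pics/z6.png

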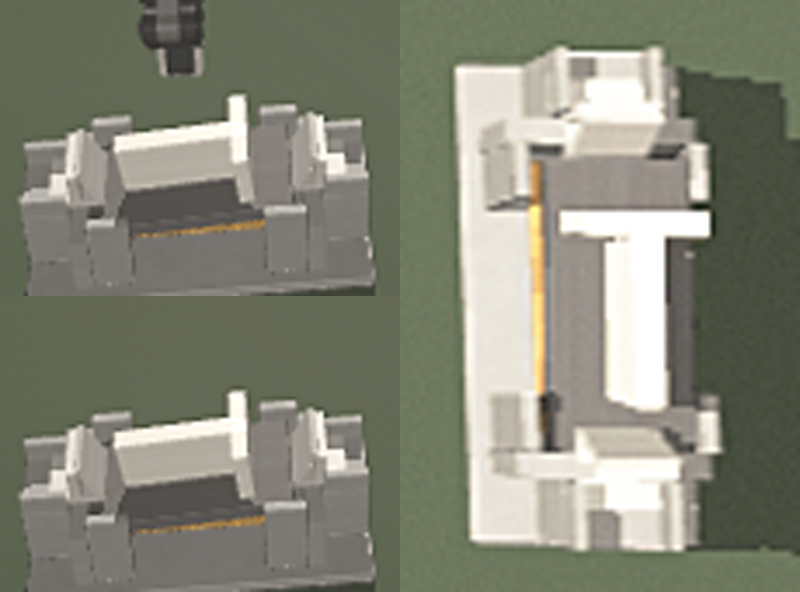

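Run:
```python
from h import *
m=imaging.camera_model("top")
px=[[457+0,241],[487,241],[472,279.3],[472,246]]
for z in(75,84): print(z,onplane(m,px,z)[:,:2].round(1).tolist())
ms=imaging.camera_model("side")
# flange top & web top left in side (clr): crop scale 400/115
f=lambda u,v:[220+u*115/400,260+(v-296)*85/296]
P={"flange top":f(238,391),"web top left":f(115,434),"web/flange top":f(228,420)}
for k,p in P.items():
    d=ray(ms,[p])[0];c=ms["position"];tt=(-286.-(c[1]))/d[1];print(k,np.round(p,1),(c+d*tt).round(1))
for k,p in zip("abcd",px):
    pass
im=cv2.imread("pics/clr_s.png")
```

```text
75 [[529.2, -259.0], [528.3, -315.7], [457.0, -282.5], [519.3, -286.7]]
84 [[528.5, -256.4], [527.7, -312.5], [457.1, -279.6], [518.7, -283.8]]
flange top [288.4 287.3] [ 525.1 -286.   117.9]
web top left [253.1 299.6] [ 459.2 -286.    92.4]
web/flange top [285.6 295.6] [ 519.  -286.    95.6]
```

Run:
```python
from h import *
ms=imaging.camera_model("side"); c=ms["position"]
def yp(p,y):
    d=ray(ms,[p])[0]; return (c+d*(y-c[1])/d[1]).round(1)
f=lambda u,v:[220+u*115/400,260+(v%296)*85/296]
print("tip at TCP(497,-285,115):",yp(f(182,75),-292), proj(ms,[[497,-292,115]]))
print("web -x end far/near top edge",yp(f(115,434),-280.5),yp(f(117,446),-290.5))
print("web +x end far/near top edge",yp(f(228,420),-281.5),yp(f(228,432),-291.5))
im=cv2.imread("pics/rel_s.png"); b=cv2.imread("pics/clr_s.png")
cv2.imwrite("pics/z7.png",np.hstack([cv2.resize(i[270:325,235:310],(400,293),interpolation=cv2.INTER_NEAREST) for i in(im,b)]))
```

```text
tip at TCP(497,-285,115): [ 497.4 -292.   143.6] [[273.06540795 292.27479747]]
web -x end far/near top edge [ 458.5 -280.5   85.7] [ 459.9 -290.5   88. ]
web +x end far/near top edge [ 519.  -281.5   90.2] [ 518.6 -291.5   92.6]
```

By measurement, the gauge's −x end is held (top about 87) and its +x end is about 8 mm high. That fits one lip snapped. In the side view the shut fingertips sit about 25 mm above the nominal TCP, so my press never reached it and the grip was shallow. I'll press again, feeling for contact.

Run:
```python
from h import *
o=[np.pi,0,np.pi-0.038]; x,y=522,-286
print("opening",bot.get_state()["opening"]); bot.grip(0.0,40)
bot.move_ptp([x,y,115],o)
h=bot.movel([x,y,52],rot=o,max_speed=40,threshold=5); s=st(("contact",h)); z=s["tcp_pos"][2]
print("opening",s["opening"])
cv2.imwrite("pics/c_s.png",imaging.capture("side"))
if h:
    for k in range(1,14):
        h=bot.movel([x,y,z-1.5*k],rot=o,max_speed=25,threshold=35); s=st(k)
        if h or s["contact_force"][2]>33: break
```

```text
opening 8.351157536065466e-05
('contact', True) 26.59 [ 522.8 -285.9   62.8] [ 0.5 -0.6  0.9] [-0.01 -0.11  0.  ]
opening -0.00010313742192202286
1 26.89 [ 522.8 -285.9   61.8] [2.4 1.1 2.7] [ 0.35 -0.69 -0.01]
2 27.14 [ 523.3 -285.9   60.5] [3.5 1.6 4.8] [ 0.41 -0.8  -0.  ]
3 27.39 [ 523.8 -286.    59.3] [4.4 3.2 6.1] [ 0.5  -0.92  0.  ]
4 27.64 [ 522.2 -286.3   57. ] [ 2.6 -0.2  2.2] [ 0.03 -0.49  0.03]
5 27.89 [ 521.9 -286.3   55.2] [ 2.6 -0.1  3.4] [-0.09 -0.48  0.  ]
6 28.14 [ 521.9 -286.2   53.7] [ 1.5 -0.3  3.7] [-0.17 -0.43 -0.02]
7 28.39 [ 521.9 -286.2   52.3] [ 1.3 -0.6  4.2] [-0.28 -0.3  -0.  ]
8 28.64 [ 521.9 -286.2   50.8] [ 1.3 -1.9  4. ] [-0.29 -0.2   0.01]
9 28.89 [ 521.9 -286.2   49.3] [ 1.2 -1.8  4.3] [-0.4  -0.12  0.03]
10 29.14 [ 521.9 -286.2   47.9] [ 1.2 -1.8  4.1] [-0.41 -0.09 -0.03]
11 29.39 [ 522.1 -286.2   47.2] [ 0.2 -0.8  9.6] [-0.24  0.25  0.02]
12 29.64 [ 522.3 -286.3   47. ] [-3.3  0.6 18.8] [ 0.11  0.73 -0.04]
13 29.89 [ 522.5 -286.4   46.8] [-5.8  2.8 28. ] [ 0.49  1.26 -0.03]
```

It snapped: the force dropped at step 4, the gauge then moved freely on the follower spring to the stop. Retracting, then measuring levelness.

Run:
```python
from h import *
o=[np.pi,0,np.pi-0.038]; x,y=522,-286
for z in (50,52,54,56,58,60,62): bot.movel([x,y,z],rot=o,max_speed=30); s=bot.get_state(); print(z,s["tcp_pos"][2].round(1),s["contact_force"].round(1))
bot.movel([x,y,125],max_speed=120); bot.move_ptp([300,150,280],o); shot("fin"); st("")
ms=imaging.camera_model("side"); mt=imaging.camera_model("top")
for n in("clr","fin"):
    g=cv2.cvtColor(cv2.imread(f"pics/{n}_s.png"),cv2.COLOR_BGR2GRAY)
    for u in (257,262,267,272,277,282,288): print(n,u,g[284:316,u].tolist())
```

```text
50 50.2 [-0.  -1.6  4.5]
52 51.9 [ 1.  -2.2  4.3]
54 53.9 [ 0.5 -1.7  2.9]
56 55.9 [-0.1 -1.5  3. ]
58 57.9 [-1.5 -0.7  3. ]
60 59.7 [ 0.4  0.6 -0.4]
62 62.0 [ 0.5  0.5 -0. ]
 34.4 [300.5 149.7 279.7] [ 0.1  0.1 -0.5] [-0.04 -0.04  0.01]
clr 257 [101, 102, 102, 100, 101, 100, 101, 100, 95, 133, 147, 125, 115, 112, 188, 245, 243, 244, 234, 179, 167, 171, 169, 170, 172, 172, 171, 170, 172, 183, 143, 84]
clr 262 [101, 101, 100, 101, 101, 101, 101, 102, 101, 101, 101, 100, 94, 85, 249, 247, 243, 248, 201, 169, 169, 169, 169, 171, 172, 171, 170, 169, 176, 185, 105, 74]
clr 267 [101, 101, 102, 101, 101, 102, 101, 102, 103, 100, 100, 98, 79, 226, 247, 245, 248, 220, 175, 169, 171, 170, 171, 172, 172, 171, 170, 172, 181, 141, 86, 78]
clr 272 [102, 101, 102, 102, 101, 102, 102, 102, 101, 101, 99, 87, 183, 250, 248, 247, 251, 189, 168, 171, 171, 171, 172, 173, 173, 171, 172, 179, 163, 95, 77, 81]
clr 277 [102, 102, 101, 101, 101, 102, 102, 102, 102, 100, 95, 87, 252, 251, 248, 251, 205, 172, 172, 171, 171, 172, 174, 173, 172, 171, 176, 185, 104, 75, 82, 82]
clr 282 [102, 102, 102, 101, 102, 10
[... 709 characters left out ...]
 167, 170, 169, 170, 172, 172, 170, 169, 172, 180, 140, 84]
fin 272 [100, 99, 99, 99, 100, 100, 100, 98, 100, 100, 99, 99, 94, 74, 255, 254, 253, 254, 228, 177, 169, 170, 170, 171, 172, 171, 170, 170, 175, 185, 103, 71]
fin 277 [100, 100, 100, 99, 100, 100, 99, 100, 99, 99, 100, 98, 86, 134, 254, 254, 254, 255, 193, 166, 170, 171, 170, 171, 173, 173, 170, 171, 180, 142, 83, 74]
fin 282 [99, 99, 100, 99, 99, 100, 99, 100, 99, 99, 98, 96, 79, 197, 254, 254, 254, 248, 186, 169, 171, 170, 172, 173, 173, 173, 172, 173, 182, 122, 78, 78]
fin 288 [100, 100, 99, 98, 93, 92, 252, 252, 249, 248, 250, 221, 207, 254, 255, 255, 255, 233, 210, 209, 208, 209, 211, 195, 188, 171, 171, 176, 161, 100, 86, 83]
```

Run:
```python
from h import *
ms=imaging.camera_model("side"); c=ms["position"]; g=cv2.cvtColor(cv2.imread("pics/fin_s.png"),cv2.COLOR_BGR2GRAY).astype(float)
for u in (257,262,267,272,277,282):
    k=next(r for r in range(290,316) if g[r,u]>175 and g[r+1,u]>230 or g[r,u]>230); v=k-(g[k-1,u]-90 if g[k-1,u]>90 and k else 0)/160-.5*0
    d=ray(ms,[[u,v-.0]])[0]; p=c+d*((-280.5-.035*(0))-c[1])/d[1]; print(u,round(v,2),p.round(1))
# lip change between empty/held views, other things unmoved
a,b=cv2.imread("pics/top0.png"),cv2.imread("pics/fin_t.png"); D=cv2.absdiff(a,b).max(2)>60
n,l,S,C=cv2.connectedComponentsWithStats(D.astype(np.uint8)); print([S[i].tolist() for i in range(1,n) if S[i][4]>25])
```

```text
257 298.92 [ 465.9 -280.5   86.7]
262 298.71 [ 475.1 -280.5   86.1]
267 298.0 [ 484.4 -280.5   86.9]
272 298.0 [ 493.6 -280.5   85.6]
277 297.73 [ 502.8 -280.5   85.1]
282 297.0 [ 512.2 -280.5   85.9]
[[177, 191, 37, 54, 1140], [451, 231, 36, 56, 1440]]
```

Level to within about 1 mm, and only the tee bay and the holder pocket changed. Last check: lip positions against the empty holder, using the half-snapped state as a control.

Run:
```python
from h import *
ld=lambda n:cv2.imread(f"pics/{n}.png")
for v,e,regs in (("_t","top0",{"far":(slice(208,230),slice(448,490)),"near":(slice(288,306),slice(448,490))}),("_s","side0",{"near":(slice(285,330),slice(226,245)),"far":(slice(280,325),slice(308,330))})):
    for n in("press2","clr","fin"):
        f={"press2":"press2t" if v=="_t" else "press2"}.get(n,n+v)
        d=cv2.absdiff(ld(e),ld(f)).max(2); print(v,n,{k:int((d[r]>50).sum()) for k,r in regs.items()})
    for k,r in regs.items():
        A=cv2.cvtColor(ld(e),6)[r].astype(np.float32)
        for n in("clr","fin"):
            B=cv2.cvtColor(ld(n+v),6)[r].astype(np.float32); print(v,k,n,np.round(cv2.phaseCorrelate(A,B)[0],2),round(float(np.abs(A-B).mean()),1))
```

```text
_t press2 {'far': 201, 'near': 0}
_t clr {'far': 36, 'near': 0}
_t fin {'far': 0, 'near': 0}
_t far clr [0.49 0.03] 6.8
_t far fin [ 0.5  -0.04] 1.7
_t near clr [0.51 0.01] 1.6
_t near fin [ 0.52 -0.03] 1.6
_s press2 {'near': 0, 'far': 160}
_s clr {'near': 0, 'far': 48}
_s fin {'near': 0, 'far': 0}
_s near clr [0.02 0.51] 0.6
_s near fin [0.02 0.5 ] 1.0
_s far clr [0.68 0.31] 7.5
_s far fin [-0.01  0.51] 1.1
```

Both lips are back in their empty-holder position, and the control did show the far lip pushed out before the press. Handing in.

Run:
```python
from h import *
bot.sign_off()
```

```text
the job is handed in; nothing more can be done
```

The slice on the pad is a tee. I loaded the tee gauge into the spring holder, with both lips snapped in over its base plate, let go, and handed the job in at about 34.5 s.

**What went wrong on the way:** the first press was not level. The fingertips turned out to sit roughly 25 mm above the nominal TCP. So the grip on the web was shallow, and the gauge tilted in the pads with only the −x lip snapped in. A first corrective press missed for the same reason. I then pressed straight down on the +x flange with shut fingers, up to 28 N, until the gauge reached the follower's stop.

**Last checks:**
- **Lips:** in both the top and side views, both lip areas match the empty holder. Before the last press, the +x lip showed as pushed out in the same check.
- **Level:** the top of the section reads 85 to 87 mm high along its length, against 84 mm expected. That is level to about 1 mm, within the camera error.
- **Seat height:** on retracting, the fingers lost contact with the flange about 12 mm above the stop, which fits the held position.
- **Other things:** comparing the top view from start to finish, only the tee bay and the holder pocket changed.

I had used up the picture allowance, so these final checks were by pixel measurement only, not by eye.

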